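# Preset the purge-air metering valve two turns open and hold it

## Robot

A 6-joint arm with a two-finger parallel gripper is mounted at the origin on the work surface; the furniture and walls round the work are solid. World frame = base frame: x ahead of the robot, y to its left, z up, the work surface at z = 0. Lengths are in m, angles in rad, forces in N, time in s.
With the tool pointing down it reaches from about 0.4 to 0.825 m from the base axis. Payload 7 kg.
Tool frame: the origin (TCP) lies at the very end of the fingers, on their centre line; the grasp point (between the pads) lies 19 mm behind it; z points along the fingers, y is the line along which they close (so a half turn about z gives the same grasp; the last joint's range is limited). The gripper opens to 88 mm and grips with 3 to 60 N. Pads are 19 mm wide; open, the fingers measure 130 mm over their backs; the gripper's body (78 mm by 193 mm) begins 47 mm behind the grasp point.
Start: joints at [1.436, 0.359, 0.012, 0, -1.224, -0.288], TCP at [0.277, 0.616, 0.227] pointing down, gripper open.
Joint ranges: [-3.07, 3.07], [-1.43, 2.12], [-1.02, 1.25], [-3.03, 1.67], [-3.05, -0], [-3.03, 3.03]. Speed limits (rad/s): [2.39, 2.39, 3.01, 3.14, 3.14, 3.14].

## Interface

Orientations are given as [roll, pitch, yaw] about the fixed x, y, z axes, in that order (R = Rz(yaw) Ry(pitch) Rx(roll)).
In Python, from station import arm gives the robot as it stands. The module is installed in compiled form; this text tells all that it offers.
- The arm moves only by the shell command python3 -m crank 'ROWS' [FORCE]. ROWS is JSON, a list of rows, each an object of numbers: "dx", "dy", "dz": the shift along the world's x, y, z in m; "twist": the turn about the world's z in degrees; "grip": the opening, from -1 (shut) to 1 (fully open). A call has exactly 5 rows; each row is the pose to reach, as a shift and turn from the pose commanded when the call began; what a row does not reach only later rows make up. A row lasts 1/12 s, in which the tool goes at most 41.7 mm and 7.16 degrees, less where a joint would pass 70% of its speed; a pose out of reach is approached as far as the arm can. A call with a gripper value outside its range is refused whole. The fingers move at their own pace and stop on an object; FORCE is the grip in N (left out, the last holds). Time passes only in rows, so rows that repeat a pose let the fingers close, or fill a call up. It gives the time, the measured TCP pose, the force, the opening and the grip force at its end, in the units of the state.
- arm.get_state(): the state, without advancing time (a new reading comes with each control period).
- arm.grab_frame(name): name is "scene" or "side" or "wrist"; returns the picture (384x512x3 uint8, red, green, blue); there is no depth.
- arm.get_calibration(name): a dict with "fx", "fy", "cx", "cy" (pixels), "k1" (the pictures are not rectified: a ray, as slopes to the right and down, at radius r is drawn at 1 + k1 r^2 times it, then the intrinsics apply), "cam_to_world" (4x4, takes a point from camera to world coordinates); the wrist camera has in their place "tool_from_camera" (4x4, takes a point from camera to tool coordinates, whose origin is the TCP and whose axes are the flange's). Camera axes: x right, y down, z forward; pixel columns grow to the right and rows downward; lengths in m; the calibration is good to about 2 mm. A picture is of the moment at which its call begins: read the wrist's pose just before it. get_calibration takes no time and is no camera call.
- arm.job_done(): hands the job in; it is judged then, once.
The state is a dict: "t": time; "q": joint angles; "qd": joint speeds; "joint_efforts": joint torques, N m; "eef_pos": TCP position; "ee_rot": TCP orientation; "force": force on the tool from outside, world axes, zero at the start; "moment": the same for the moment, N m; "width": finger opening in m; "gripper_force": force on a finger pad.
Only numpy, scipy, OpenCV 4.12 (cv2) and the standard library are available. Lean on these libraries where they do the work, as an engineer would, in place of code of your own. Each camera call takes 0.05 s, during which the arm holds its last target. There are 200 camera calls.

## Task

Preset the purge-air valve on the bench rig: with the black revolving handle on the red handwheel, gently turn the wheel clockwise until the valve just comes up against its closed stop, without forcing the soft seat, and then back it off anticlockwise by exactly two full turns. Finish with the gripper still holding the handle there, keeping the wheel still, so that I can tighten the spindle lock with the hex key. Grip the thin plastic handle lightly (10 to 20 N is plenty), and leave the hex key, the brass parts and the vial where they are.

Things in the scene. Friction and masses are not known exactly. Their poses are not given: they have to be found in the camera images.
- wheel_axis (a point): point on the handwheel's upright axis, 128 mm above the bench; of the fixed valve rig (aluminium plate 110 x 200 x 10 mm, brass valve in blue pipe clamps, hose barb to 118 mm on its -y side, dial gauge on its +y side; save wheel and handle nothing on it is above 105 mm). z is up; -x is the rig's front, where a white-tipped index pointer juts out under the rim.
- handle_mid (a point): mid-point of the wheel's upright black handle: thin-walled plastic sleeve 18-19 mm across, 50 mm tall (25 mm above and below this point), 45 mm from the axis, spinning freely, so a gripper leads it round without turning. A grip of 10 to 20 N is plenty; over 40 N crushes it. 157.5 mm above the bench when closed, rises 1.5 mm a turn. Rim (102 mm across) tops 29 mm, hub nut 24 mm below this point.
- wheel (a joint): wheel angle from its closed stop in rad, positive anticlockwise from above (opening), one turn 6.283; begins 2 to 6.6 open and cannot go below 0. At 0 with the seat relaxed the handle stands over the white-tipped pointer. Turning takes 2 to 3 N at the handle. Handle bearing = pointer bearing + this + joint seat.
- seat (a joint): how far the soft valve seat is wound up, rad; 0 relaxed, negative clockwise. Within 0.03 of 0 while the wheel turns freely; once the wheel is at its stop, turning on winds the seat like a spring: about 2 N at the handle for each mm of handle travel (4 N m/rad). It springs back when let off; more than 0.18 rad (8 mm, 16 N at the handle) damages it.
- hex_key: black L-shaped hex key, 24 x 82 x 5 mm, lying loose on the bench beyond the hose barb; origin at the centre of its underside. Not to be moved.
- brass_nut: loose brass union nut, 19 x 22 x 12 mm, on the bench behind the rig; origin at the centre of its underside. Not to be moved.
- brass_fitting: loose brass hex reducer, 22 x 25 x 28 mm, on the bench behind the rig; origin at the centre of its underside. Not to be moved.
- vial_blue: loose white sample vial with a blue cap, 27 mm in diameter, 66 mm tall, standing on the bench beyond the gauge; origin at the centre of its underside. Not to be moved.

How it is judged:
On the way:
1. the valve is closed to its stop (within 0.08 rad) (value of joint wheel below 0.08 rad), for 0.1 s.
At the end, for the whole second after the job is handed in: The wheel has been at its closed stop and now rests within 0.2 rad (11 degrees) of two full turns open, still, with the fingers closed on the handle and the small things not moved (value of joint wheel between 12.366 and 12.766 rad and velocity of joint wheel between -0.1 and 0.1 rad/s and contact force between the fingers and handle above 1.5 N and horizontal distance between the grasp point and handle_mid below 0.012 m and distance between the grasp point and handle_mid below 0.035 m and distance of each of hex_key, brass_nut, brass_fitting, vial_blue from where it was at the start of the episode below 0.02 m); the arm keeps its last pose, push and grip.
It fails at once if the valve seat is forced: wound more than 0.18 rad past the stop (about 16 N at the handle) (value of joint seat below -0.18 rad).
It fails at once if the handle is squeezed with more than 40 N a finger (80 N in all) (contact force between the fingers and handle above 80 N).
It fails at once if the hex key, brass nut, brass fitting or vial is moved by more than 20 mm or the vial tipped (distance of any of hex_key, brass_nut, brass_fitting, vial_blue from where it was at the start of the episode above 0.02 m or angle between vial_blue's own z axis and vertical above 0.5 rad).
It also fails if it takes over 72 s, if anything falls off the work surface, if the arm or the gripper's body presses on something with over 40 N, if the wrist force passes 120 N, or if a joint passes its speed limit or range.

## Working session

There is one attempt and no reset: what is moved stays moved. The work goes in short steps, Python scripts to look and compute and a shell command to move; the robot and the scene stay as the last step left them, time stands still between calls to the robot, and variables do not carry over. Pictures are saved under pics/ and viewed, at most 10 in all, crops included, and the job is handed in when it is done.

```bash
mkdir -p pics; cat > h.py <<'E'
import numpy as np, cv2
from station import arm
def save(name,fn):
    im=arm.grab_frame(name); cv2.imwrite('pics/'+fn,im[:,:,::-1]); return im
def ray(name,u,v,T=None):
    c=arm.get_calibration(name)
    K=np.array([[c['fx'],0,c['cx']],[0,c['fy'],c['cy']],[0,0,1]])
    p=cv2.undistortPoints(np.array([[[u,v]]],float),K,np.array([c['k1'],0,0,0,0.]))[0,0]
    M=np.array(c['cam_to_world']) if T is None else T@np.array(c['tool_from_camera'])
    d=M[:3,:3]@np.array([p[0],p[1],1]); return M[:3,3],d
def onz(name,u,v,z,T=None):
    o,d=ray(name,u,v,T); return o+d*(z-o[2])/d[2]
E
python3 - <<'E'
from h import *
a=save('scene','a.png');b=save('side','b.png')
cv2.imwrite('pics/ab.png',cv2.resize(np.hstack([a,b])[:,:,::-1],(800,300)))
for n in('scene','side'):print(n,np.round(arm.get_calibration(n)['cam_to_world'],3).tolist())
s=arm.get_state();print(s['ee_rot'],s['eef_pos'],s['width'])
E
```

```text
scene [[-0.44, -0.473, 0.763, -0.065], [-0.898, 0.21, -0.387, 0.219], [0.022, -0.856, -0.517, 0.589], [0.0, 0.0, 0.0, 1.0]]
side [[0.936, -0.2, 0.29, 0.282], [-0.352, -0.534, 0.769, -1.006], [0.002, -0.822, -0.57, 0.791], [0.0, 0.0, 0.0, 1.0]]
[ 3.14011175e+00 -1.71412750e-04 -4.22884618e-01] [0.27681916 0.61516349 0.22571775] 0.0879499561173069
```

View pics/a.png

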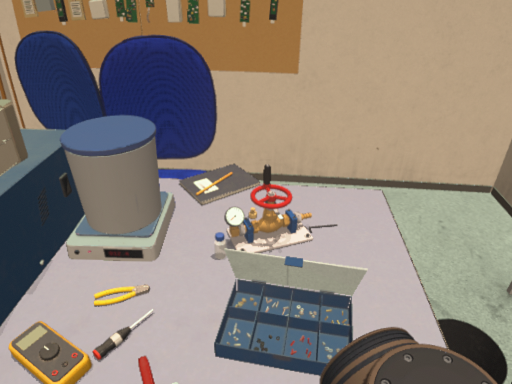

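View pics/b.png

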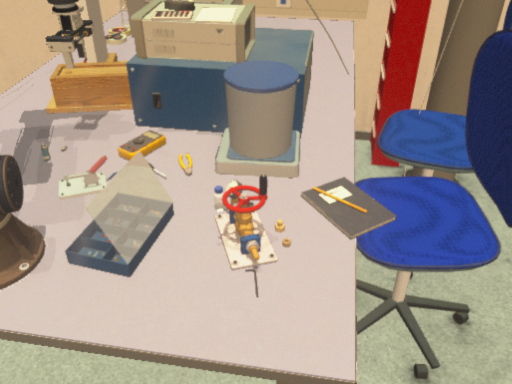

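The scene view shows the red rim around (271,196) with the black handle at (267,175). In the side view the rim is at (245,200) and the handle at (263,185). Next I'll measure both.

```bash
python3 - <<'E'
from h import *
out=[];R={}
for n,f,box,hb in(('scene','a.png',(240,175,300,215),(258,160,277,190)),('side','b.png',(215,180,275,220),(256,172,272,200))):
    im=cv2.imread('pics/'+f).astype(int);b,g,r=im[...,0],im[...,1],im[...,2]
    m=((r>120)&(g<60)&(b<70)).astype(np.uint8);mm=np.zeros_like(m);x0,y0,x1,y1=box;mm[y0:y1,x0:x1]=m[y0:y1,x0:x1]
    pts=np.argwhere(mm)[:,::-1]
    # outer hull -> bench plane -> circle
    hull=cv2.convexHull(pts.astype(np.int32))[:,0]
    P=np.array([onz(n,u,v,.1265) for u,v in hull])[:,:2]
    (c,rad)=cv2.minEnclosingCircle(P.astype(np.float32))
    x0,y0,x1,y1=hb; d=(im.max(2)<60);hm=np.zeros_like(m);hm[y0:y1,x0:x1]=d[y0:y1,x0:x1]
    h=np.argwhere(hm)[:,::-1];print(n,'rim',c,rad,'handle px',h.mean(0),h.min(0),h.max(0),len(h))
    R[n]=ray(n,*((h.min(0)+h.max(0))/2))
    print(onz(n,*((h.min(0)+h.max(0))/2),.159))
(o1,d1),(o2,d2)=R['scene'],R['side']
A=np.c_[d1,-d2];s=np.linalg.lstsq(A,o2-o1,rcond=None)[0];print('tri',o1+d1*s[0],o2+d2*s[1])
# crop
for f,b in(('a.png',(200,150,350,260)),('b.png',(190,160,310,300))):
    pass
A=cv2.resize(cv2.imread('pics/a.png')[150:260,200:350],(600,440),interpolation=cv2.INTER_CUBIC);cv2.imwrite('pics/ac.png',A)
B=cv2.resize(cv2.imread('pics/b.png')[165:305,190:310],(480,560),interpolation=cv2.INTER_CUBIC);cv2.imwrite('pics/bc.png',B)
E
```

```text
scene rim (0.5803313255310059, -0.1379137933254242) 0.054770443588495255 handle px [266.61320755 175.17924528] [263 166] [270 183] 106
[ 0.62311788 -0.15263394  0.159     ]<stdin>:12: RuntimeWarning: Mean of empty slice.
  ret = um.true_divide(
Traceback (most recent call last):
ValueError: zero-size array to reduction operation minimum which has no identity
```

```bash
python3 - <<'E'
from h import *
R={}
B=cv2.resize(cv2.imread('pics/b.png')[165:305,190:310],(480,560),interpolation=cv2.INTER_CUBIC);cv2.imwrite('pics/bc.png',B)
for n,f,box,hb in(('scene','a.png',(240,175,300,215),(258,160,277,190)),('side','b.png',(215,180,275,220),(256,172,272,200))):
    im=cv2.imread('pics/'+f).astype(int);b,g,r=im[...,0],im[...,1],im[...,2]
    m=((r>110)&(r>2.2*g)&(r>2.2*b)).astype(np.uint8);mm=np.zeros_like(m);x0,y0,x1,y1=box;mm[y0:y1,x0:x1]=m[y0:y1,x0:x1]
    nl,l,st,_=cv2.connectedComponentsWithStats(mm);k=1+st[1:,4].argmax()
    pts=np.argwhere(l==k)[:,::-1];hull=cv2.convexHull(pts.astype(np.int32))[:,0]
    P=np.array([onz(n,u,v,.1265) for u,v in hull])[:,:2]
    # algebraic circle
    s=np.linalg.lstsq(np.c_[2*P,np.ones(len(P))],(P**2).sum(1),rcond=None)[0];print(n,s[:2],np.sqrt(s[2]+s[:2]@s[:2]))
    x0,y0,x1,y1=hb; d=(im.max(2)<95);hm=np.zeros_like(m);hm[y0:y1,x0:x1]=d[y0:y1,x0:x1]
    h=np.argwhere(hm)[:,::-1];print(len(h),im[185,255:272].max(1));mid=(h.min(0)+h.max(0))/2;print(h.min(0),h.max(0))
    R[n]=ray(n,*mid);print(onz(n,*mid,.159))
(o1,d1),(o2,d2)=R['scene'],R['side']
A=np.c_[d1,-d2];s=np.linalg.lstsq(A,o2-o1,rcond=None)[0];print('tri',o1+d1*s[0],o2+d2*s[1])
E
```

```text
scene [ 0.57794311 -0.14244232] 0.05155355916710095
191 [153 138 147 153 165 170 173 161 146 136 136 143 147 141 160 179 226]
[258 165] [276 184]
[ 0.62261791 -0.15376998  0.159     ]
side [ 0.57997757 -0.14673663] 0.051366091188114874
117 [217 217 218 214 141  77  66  64  67  66  67  84 155 206 217 217 220]
[260 176] [266 194]
[ 0.62318715 -0.15631837  0.159     ]
tri [ 0.62408935 -0.15456833  0.1580796 ] [ 0.62384206 -0.15468668  0.15778691]
```

View pics/bc.png

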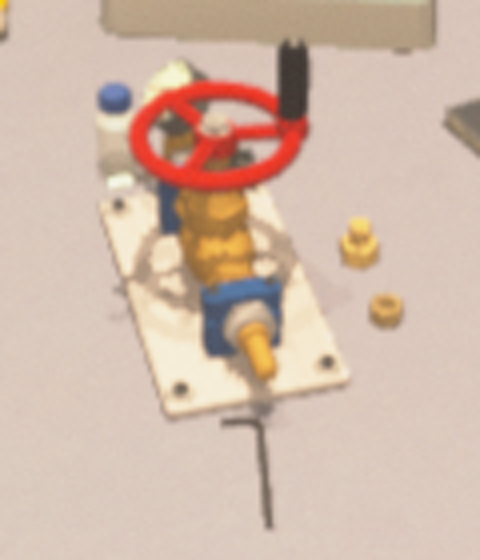

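```bash
python3 - <<'E'
from h import *
def tri(a,b):
    (o1,d1),(o2,d2)=ray('scene',*a),ray('side',*b)
    s=np.linalg.lstsq(np.c_[d1,-d2],o2-o1,rcond=None)[0];return np.round((o1+d1*s[0]+o2+d2*s[1])/2,3)
print('bucket top',tri((112,133),(262,76)),'lid corners',tri((228,252),(163,184)),tri((363,271),(90,206)))
P=[onz('side',190+u/4,165+v/4,.01)[:2] for u,v in((98,203),(165,417),(350,380))];print(np.round(P,3))
d=P[0]-P[1];print('yaw',np.degrees(np.arctan2(-d[0],d[1])),np.linalg.norm(d));e=P[2]-P[1];print(np.degrees(np.arctan2(e[1],e[0])),np.linalg.norm(e))
print(arm.get_calibration('wrist'))
E
```

```text
bucket top [0.75  0.179 0.277] lid corners [0.431 0.02  0.108] [ 0.243 -0.131  0.179]
[[ 0.535 -0.042]
 [ 0.514 -0.243]
 [ 0.623 -0.252]]
yaw -5.939369312828565 0.20168416397926572
-4.645306888357233 0.110026505471516
{'fx': 309.45606452232875, 'fy': 309.45606452232875, 'cx': 255.77775620928824, 'cy': 192.90014729138764, 'k1': -0.013178191907266108, 'tool_from_camera': array([[-4.46836426e-04, -9.61376196e-01, -2.75237372e-01,
         7.32813880e-02],
       [ 9.99999884e-01, -3.79428980e-04, -2.98151316e-04,
        -2.22117370e-04],
       [ 1.82202543e-04, -2.75237473e-01,  9.61376253e-01,
        -1.58385630e-01],
       [ 0.00000000e+00,  0.00000000e+00,  0.00000000e+00,
         1.00000000e+00]])}
```

Sizes check out: the plate measures 202 x 110, rim radius is 51 and handle radius 45. The axis is near (0.579,-0.145), the handle at (0.6235,-0.1545), and the pointer bears about 174.7°, so w is about 3.0 rad. Now I'll lift and travel.

```bash
python3 -m crank '[{"dz":0.04},{"dz":0.08},{"dz":0.12},{"dx":0.015,"dy":-0.035,"dz":0.13},{"dx":0.03,"dy":-0.07,"dz":0.13}]' 15
python3 -m crank '[{"dx":0.016,"dy":-0.036},{"dx":0.032,"dy":-0.072},{"dx":0.048,"dy":-0.108},{"dx":0.064,"dy":-0.144},{"dx":0.08,"dy":-0.18}]'
python3 -m crank '[{"dx":0.016,"dy":-0.036},{"dx":0.032,"dy":-0.072},{"dx":0.048,"dy":-0.108},{"dx":0.064,"dy":-0.144},{"dx":0.08,"dy":-0.18}]'
python3 -m crank '[{"dx":0.016,"dy":-0.036},{"dx":0.032,"dy":-0.072},{"dx":0.048,"dy":-0.108},{"dx":0.064,"dy":-0.144},{"dx":0.08,"dy":-0.18}]'
```

```text
invalid input at $[0]: expected keys dx, dy, dz, twist, grip
invalid input at $[0]: expected keys dx, dy, dz, twist, grip
invalid input at $[0]: expected keys dx, dy, dz, twist, grip
invalid input at $[0]: expected keys dx, dy, dz, twist, grip
```

```bash
python3 -m crank '[{"dx":0,"dy":0,"dz":0.04,"twist":0,"grip":1},{"dx":0,"dy":0,"dz":0.08,"twist":0,"grip":1},{"dx":0,"dy":0,"dz":0.12,"twist":0,"grip":1},{"dx":0.015,"dy":-0.035,"dz":0.13,"twist":0,"grip":1},{"dx":0.03,"dy":-0.07,"dz":0.13,"twist":0,"grip":1}]' 15
python3 -m crank '[{"dx":0.016,"dy":-0.036,"dz":0,"twist":0,"grip":1},{"dx":0.032,"dy":-0.072,"dz":0,"twist":0,"grip":1},{"dx":0.048,"dy":-0.108,"dz":0,"twist":0,"grip":1},{"dx":0.064,"dy":-0.144,"dz":0,"twist":0,"grip":1},{"dx":0.08,"dy":-0.18,"dz":0,"twist":0,"grip":1}]'
```

```text
t: 0.52
eef_pos: [0.3072, 0.547, 0.3597]
ee_rot: [-3.137, 0.0, -0.421]
force: [0.3, -0.5, 0.2]
width: 0.0876
gripper_force: 0.0
t: 0.93
eef_pos: [0.3871, 0.3635, 0.3564]
ee_rot: [3.141, 0.0, -0.422]
force: [1.5, -0.4, 0.1]
width: 0.0876
gripper_force: 0.0
```

```bash
python3 -m crank '[{"dx":0.016,"dy":-0.036,"dz":0,"twist":0,"grip":1},{"dx":0.032,"dy":-0.072,"dz":0,"twist":0,"grip":1},{"dx":0.048,"dy":-0.108,"dz":0,"twist":0,"grip":1},{"dx":0.064,"dy":-0.144,"dz":0,"twist":0,"grip":1},{"dx":0.08,"dy":-0.18,"dz":0,"twist":0,"grip":1}]' 
python3 -m crank '[{"dx":0.016,"dy":-0.036,"dz":0,"twist":0,"grip":1},{"dx":0.032,"dy":-0.072,"dz":0,"twist":0,"grip":1},{"dx":0.048,"dy":-0.108,"dz":0,"twist":0,"grip":1},{"dx":0.064,"dy":-0.144,"dz":0,"twist":0,"grip":1},{"dx":0.08,"dy":-0.18,"dz":0,"twist":0,"grip":1}]' 
python3 -m crank '[{"dx":0.016,"dy":-0.034,"dz":-0.01,"twist":0,"grip":1},{"dx":0.032,"dy":-0.068,"dz":-0.02,"twist":0,"grip":1},{"dx":0.048,"dy":-0.1,"dz":-0.04,"twist":0,"grip":1},{"dx":0.064,"dy":-0.134,"dz":-0.06,"twist":0,"grip":1},{"dx":0.076,"dy":-0.158,"dz":-0.09,"twist":0,"grip":1}]'
python3 -m crank '[{"dx":0,"dy":0,"dz":0,"twist":0,"grip":1},{"dx":0,"dy":0,"dz":0,"twist":0,"grip":1},{"dx":0,"dy":0,"dz":0,"twist":0,"grip":1},{"dx":0,"dy":0,"dz":0,"twist":0,"grip":1},{"dx":0,"dy":0,"dz":0,"twist":0,"grip":1}]'
python3 - <<'E'
from h import *
from scipy.spatial.transform import Rotation as Ro
s=arm.get_state();np.save('s.npy',np.r_[s['eef_pos'],s['ee_rot']]);im=save('wrist','w1.png');print(s['eef_pos'],s['ee_rot'],s['force'])
E
```

```text
t: 1.35
eef_pos: [0.467, 0.1836, 0.3566]
ee_rot: [-3.141, 0.0, -0.422]
force: [1.7, -0.2, -0.5]
width: 0.088
gripper_force: 0.0
t: 1.77
eef_pos: [0.5471, 0.0036, 0.3564]
ee_rot: [-3.142, 0.0, -0.423]
force: [0.8, 1.2, 0.9]
width: 0.0872
gripper_force: 0.0
t: 2.18
eef_pos: [0.6245, -0.1554, 0.2672]
ee_rot: [-3.141, -0.003, -0.424]
force: [0.5, 0.5, -0.3]
width: 0.0873
gripper_force: 0.0
t: 2.6
eef_pos: [0.6234, -0.1516, 0.2683]
ee_rot: [-3.14, -0.003, -0.421]
force: [0.2, 0.1, 0.1]
width: 0.0878
gripper_force: 0.0
[ 0.62337214 -0.15155862  0.26833682] [-3.14049770e+00 -2.51422434e-03 -4.21437931e-01] [0.23214448 0.10595858 0.06165342]
```

View pics/w1.png

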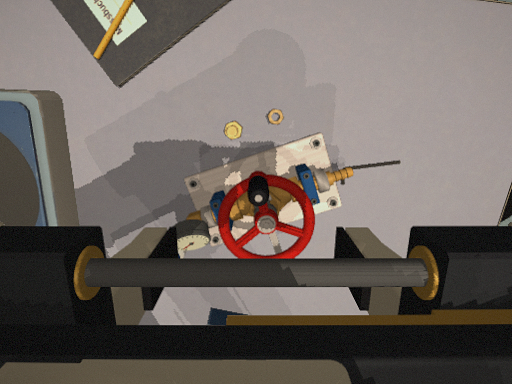

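The wrist view shows the handle's top cap near (258,197), the wheel centre near (267,222), and the plate corners at (317,135), (186,180) and (335,207).

```bash
python3 - <<'E'
from h import *
from scipy.spatial.transform import Rotation as Ro
s=np.load('s.npy');T=np.eye(4);T[:3,:3]=Ro.from_euler('xyz',s[3:]).as_matrix();T[:3,3]=s[:3]
im=cv2.imread('pics/w1.png').astype(int);b,g,r=im[...,0],im[...,1],im[...,2]
m=((r>90)&(r>2.2*g)&(r>2.2*b)).astype(np.uint8);m[:165]=0;m[262:]=0;m[:,:210]=0;m[:,325:]=0
nl,l,st,_=cv2.connectedComponentsWithStats(m);k=1+st[1:,4].argmax()
H=cv2.convexHull(np.argwhere(l==k)[:,::-1].astype(np.int32))[:,0];H=H[H[:,1]<252]
P=np.array([onz('wrist',u,v,.1245,T)[:2] for u,v in H])
q=np.linalg.lstsq(np.c_[2*P,np.ones(len(P))],(P**2).sum(1),rcond=None)[0];c=q[:2];print('axis',c,np.sqrt(q[2]+c@c))
for z,uv in((.183,(258,197)),):
    h=onz('wrist',*uv,z,T)[:2];d=h-c;print('handle',h,np.linalg.norm(d),np.degrees(np.arctan2(d[1],d[0])))
print(im[185:212,258].max(1),im[197,245:272].max(1))
C=[onz('wrist',*p,.01,T)[:2] for p in((186,179),(321,133),(341,207))]
for p in C:print(np.round(p,3))
d=C[0]-C[1];print('yaw',np.degrees(np.arctan2(-d[0],d[1])),np.linalg.norm(d),np.linalg.norm(C[2]-C[1]))
E
```

```text
axis [ 0.57875459 -0.14272941] 0.05027833872500229
handle [ 0.62298067 -0.1529531 ] 0.045392398313300296 -13.016354425057097
[ 22  13  16  10  27  29  42  41  35  73 156 177 174 176 180 183 143  66
  30  27  25  73  77  59  51  58  72] [113 115  97  45  11  23  29  26  28  47 160 184 180 174 180 182 173  95
  31  30  38  24  18  25 121 124 106]
[ 0.64  -0.052]
[ 0.622 -0.245]
[ 0.514 -0.234]
yaw -5.258096714336849 0.193684485226157 0.10905461253963622
```

```bash
python3 -m crank '[{"dx":0,"dy":-0.002,"dz":-0.03,"twist":0,"grip":1},{"dx":0,"dy":-0.002,"dz":-0.06,"twist":0,"grip":1},{"dx":0,"dy":-0.002,"dz":-0.09,"twist":0,"grip":1},{"dx":0,"dy":-0.002,"dz":-0.115,"twist":0,"grip":1},{"dx":0,"dy":-0.002,"dz":-0.125,"twist":0,"grip":1}]' 
python3 -m crank '[{"dx":0,"dy":0,"dz":0,"twist":0,"grip":0.4},{"dx":0,"dy":0,"dz":0,"twist":0,"grip":0},{"dx":0,"dy":0,"dz":0,"twist":0,"grip":-0.3},{"dx":0,"dy":0,"dz":0,"twist":0,"grip":-0.5},{"dx":0,"dy":0,"dz":0,"twist":0,"grip":-0.6}]' 15
python3 -m crank '[{"dx":0,"dy":0,"dz":0,"twist":0,"grip":-0.8},{"dx":0,"dy":0,"dz":0,"twist":0,"grip":-1},{"dx":0,"dy":0,"dz":0,"twist":0,"grip":-1},{"dx":0,"dy":0,"dz":0,"twist":0,"grip":-1},{"dx":0,"dy":0,"dz":0,"twist":0,"grip":-1}]' 15
python3 -m crank '[{"dx":0,"dy":0,"dz":0,"twist":0,"grip":-1},{"dx":0,"dy":0,"dz":0,"twist":0,"grip":-1},{"dx":0,"dy":0,"dz":0,"twist":0,"grip":-1},{"dx":0,"dy":0,"dz":0,"twist":0,"grip":-1},{"dx":0,"dy":0,"dz":0,"twist":0,"grip":-1}]' 15
```

```text
t: 3.07
eef_pos: [0.6212, -0.1534, 0.1388]
ee_rot: [3.141, 0.003, -0.422]
force: [-0.2, 0.2, -0.9]
width: 0.0873
gripper_force: 0.0
t: 3.48
eef_pos: [0.6239, -0.1544, 0.1433]
ee_rot: [-3.14, -0.003, -0.423]
force: [0.1, -0.2, 0.1]
width: 0.0598
gripper_force: 0.0
t: 3.9
eef_pos: [0.623, -0.1545, 0.1416]
ee_rot: [-3.142, 0.0, -0.423]
force: [-0.9, -0.1, -0.5]
width: 0.0269
gripper_force: 0.0
t: 4.32
eef_pos: [0.6231, -0.1543, 0.1416]
ee_rot: [-3.141, -0.0, -0.423]
force: [0.9, 1.1, -0.7]
width: 0.0185
gripper_force: 15.0
```

Gripped at 18.5 mm and 15 N. Next I'll work out the arc rows.

```bash
cat > arc.py <<'E'
import sys,numpy as np,json
# arc.py cx cy r start step ncalls
cx,cy,r,a,st=map(float,sys.argv[1:6]);n=int(sys.argv[6])
for k in range(n):
    b=a+st*np.arange(1,6);t=np.radians
    print(f'{a}->{b[-1]}',json.dumps([dict(dx=round(r*(np.cos(t(x))-np.cos(t(a))),4),dy=round(r*(np.sin(t(x))-np.sin(t(a))),4),dz=round(1.5e-3*(x-a)/360,4),twist=0,grip=-1) for x in b]));a=b[-1]
E
python3 arc.py .5788 -.1435 .045 -13.5 -8 4
```

```text
-13.5->-53.5 [{"dx": -0.0019, "dy": -0.006, "dz": -0.0, "twist": 0, "grip": -1}, {"dx": -0.0046, "dy": -0.0117, "dz": -0.0001, "twist": 0, "grip": -1}, {"dx": -0.0081, "dy": -0.0169, "dz": -0.0001, "twist": 0, "grip": -1}, {"dx": -0.0122, "dy": -0.0216, "dz": -0.0001, "twist": 0, "grip": -1}, {"dx": -0.017, "dy": -0.0257, "dz": -0.0002, "twist": 0, "grip": -1}]
-53.5->-93.5 [{"dx": -0.0053, "dy": -0.0034, "dz": -0.0, "twist": 0, "grip": -1}, {"dx": -0.011, "dy": -0.006, "dz": -0.0001, "twist": 0, "grip": -1}, {"dx": -0.017, "dy": -0.0078, "dz": -0.0001, "twist": 0, "grip": -1}, {"dx": -0.0232, "dy": -0.0087, "dz": -0.0001, "twist": 0, "grip": -1}, {"dx": -0.0295, "dy": -0.0087, "dz": -0.0002, "twist": 0, "grip": -1}]
-93.5->-133.5 [{"dx": -0.0062, "dy": 0.0008, "dz": -0.0, "twist": 0, "grip": -1}, {"dx": -0.0123, "dy": 0.0025, "dz": -0.0001, "twist": 0, "grip": -1}, {"dx": -0.018, "dy": 0.005, "dz": -0.0001, "twist": 0, "grip": -1}, {"dx": -0.0234, "dy": 0.0083, "dz": -0.0001, "twist": 0, "grip": -1}, {"dx": -0.0282, "dy": 0.0123, "dz": -0.0002, "twist": 0, "grip": -1}]
-133.5->-173.5 [{"dx": -0.0042, "dy": 0.0046, "dz": -0.0, "twist": 0, "grip": -1}, {"dx": -0.0078, "dy": 0.0098, "dz": -0.0001, "twist": 0, "grip": -1}, {"dx": -0.0106, "dy": 0.0154, "dz": -0.0001, "twist": 0, "grip": -1}, {"dx": -0.0126, "dy": 0.0214, "dz": -0.0001, "twist": 0, "grip": -1}, {"dx": -0.0137, "dy": 0.0275, "dz": -0.0002, "twist": 0, "grip": -1}]
```

```bash
python3 -m crank '[{"dx":-0.0019,"dy":-0.006,"dz":0,"twist":0,"grip":-1},{"dx":-0.0046,"dy":-0.0117,"dz":-0.0001,"twist":0,"grip":-1},{"dx":-0.0081,"dy":-0.0169,"dz":-0.0001,"twist":0,"grip":-1},{"dx":-0.0122,"dy":-0.0216,"dz":-0.0001,"twist":0,"grip":-1},{"dx":-0.017,"dy":-0.0257,"dz":-0.0002,"twist":0,"grip":-1}]' 15
```

```text
t: 4.73
eef_pos: [0.6053, -0.1806, 0.1412]
ee_rot: [-3.141, 0.001, -0.423]
force: [-1.3, 3.7, -0.8]
width: 0.018
gripper_force: 15.0
```

```bash
python3 -m crank '[{"dx":-0.0053,"dy":-0.0034,"dz":0,"twist":0,"grip":-1},{"dx":-0.011,"dy":-0.006,"dz":-0.0001,"twist":0,"grip":-1},{"dx":-0.017,"dy":-0.0078,"dz":-0.0001,"twist":0,"grip":-1},{"dx":-0.0232,"dy":-0.0087,"dz":-0.0001,"twist":0,"grip":-1},{"dx":-0.0295,"dy":-0.0087,"dz":-0.0002,"twist":0,"grip":-1}]' 15
```

```text
t: 5.15
eef_pos: [0.5763, -0.1887, 0.1411]
ee_rot: [-3.141, -0.001, -0.423]
force: [3.1, 6.2, -2.1]
width: 0.0182
gripper_force: 15.0
```

```bash
python3 -m crank '[{"dx":-0.0062,"dy":0.0018,"dz":0,"twist":0,"grip":-1},{"dx":-0.0123,"dy":0.0035,"dz":-0.0001,"twist":0,"grip":-1},{"dx":-0.018,"dy":0.006,"dz":-0.0001,"twist":0,"grip":-1},{"dx":-0.0234,"dy":0.0093,"dz":-0.0001,"twist":0,"grip":-1},{"dx":-0.0282,"dy":0.0133,"dz":-0.0002,"twist":0,"grip":-1}]' 15; python3 arc.py .5788 -.1435 .045 -133.5 -4 4
```

```text
t: 5.57
eef_pos: [0.5478, -0.1756, 0.1411]
ee_rot: [3.141, -0.0, -0.423]
force: [2.8, 0.5, -3.0]
width: 0.0183
gripper_force: 15.0
-133.5->-153.5 [{"dx": -0.0022, "dy": 0.0022, "dz": -0.0, "twist": 0, "grip": -1}, {"dx": -0.0042, "dy": 0.0046, "dz": -0.0, "twist": 0, "grip": -1}, {"dx": -0.0061, "dy": 0.0072, "dz": -0.0001, "twist": 0, "grip": -1}, {"dx": -0.0078, "dy": 0.0098, "dz": -0.0001, "twist": 0, "grip": -1}, {"dx": -0.0093, "dy": 0.0126, "dz": -0.0001, "twist": 0, "grip": -1}]
-153.5->-173.5 [{"dx": -0.0013, "dy": 0.0029, "dz": -0.0, "twist": 0, "grip": -1}, {"dx": -0.0024, "dy": 0.0058, "dz": -0.0, "twist": 0, "grip": -1}, {"dx": -0.0033, "dy": 0.0088, "dz": -0.0001, "twist": 0, "grip": -1}, {"dx": -0.004, "dy": 0.0119, "dz": -0.0001, "twist": 0, "grip": -1}, {"dx": -0.0044, "dy": 0.015, "dz": -0.0001, "twist": 0, "grip": -1}]
-173.5->-193.5 [{"dx": -0.0002, "dy": 0.0031, "dz": -0.0, "twist": 0, "grip": -1}, {"dx": -0.0003, "dy": 0.0063, "dz": -0.0, "twist": 0, "grip": -1}, {"dx": -0.0001, "dy": 0.0094, "dz": -0.0001, "twist": 0, "grip": -1}, {"dx": 0.0003, "dy": 0.0125, "dz": -0.0001, "twist": 0, "grip": -1}, {"dx": 0.001, "dy": 0.0156, "dz": -0.0001, "twist": 0, "grip": -1}]
-193.5->-213.5 [{"dx": 0.0008, "dy": 0.003, "dz": -0.0, "twist": 0, "grip": -1}, {"dx": 0.0019, "dy": 0.006, "dz": -0.0, "twist": 0, "grip": -1}, {"dx": 0.0031, "dy": 0.0089, "dz": -0.0001, "twist": 0, "grip": -1}, {"dx": 0.0046, "dy": 0.0117, "dz": -0.0001, "twist": 0, "grip": -1}, {"dx": 0.0062, "dy": 0.0143, "dz": -0.0001, "twist": 0, "grip": -1}]
```

```bash
python3 -m crank '[{"dx":-0.0022,"dy":0.0022,"dz":-0.0002,"twist":0,"grip":-1},{"dx":-0.0042,"dy":0.0046,"dz":-0.0003,"twist":0,"grip":-1},{"dx":-0.0061,"dy":0.0072,"dz":-0.0004,"twist":0,"grip":-1},{"dx":-0.0078,"dy":0.0098,"dz":-0.0005,"twist":0,"grip":-1},{"dx":-0.0093,"dy":0.0126,"dz":-0.0006,"twist":0,"grip":-1}]'
python3 -m crank '[{"dx":-0.0013,"dy":0.0029,"dz":0,"twist":0,"grip":-1},{"dx":-0.0024,"dy":0.0058,"dz":0,"twist":0,"grip":-1},{"dx":-0.0033,"dy":0.0088,"dz":-0.0001,"twist":0,"grip":-1},{"dx":-0.004,"dy":0.0119,"dz":-0.0001,"twist":0,"grip":-1},{"dx":-0.0044,"dy":0.015,"dz":-0.0001,"twist":0,"grip":-1}]'
python3 -m crank '[{"dx":0,"dy":0.001,"dz":0,"twist":0,"grip":-1},{"dx":-0.0001,"dy":0.002,"dz":0,"twist":0,"grip":-1},{"dx":-0.0001,"dy":0.0025,"dz":0,"twist":0,"grip":-1},{"dx":-0.0001,"dy":0.0031,"dz":0,"twist":0,"grip":-1},{"dx":-0.0001,"dy":0.0031,"dz":0,"twist":0,"grip":-1}]'
```

```text
t: 5.98
eef_pos: [0.5388, -0.1631, 0.1408]
ee_rot: [3.141, -0.0, -0.423]
force: [0.8, -1.3, 3.3]
width: 0.0183
gripper_force: 15.0
t: 6.4
eef_pos: [0.5344, -0.1478, 0.1405]
ee_rot: [3.141, -0.0, -0.423]
force: [-1.2, -1.7, 5.1]
width: 0.0182
gripper_force: 15.0
t: 6.82
eef_pos: [0.5342, -0.1447, 0.1405]
ee_rot: [3.141, 0.0, -0.423]
force: [-1.1, -1.2, 6.3]
width: 0.018
gripper_force: 15.0
```

```bash
python3 -m crank '[{"dx":0,"dy":0.001,"dz":0.0002,"twist":0,"grip":-1},{"dx":0,"dy":0.002,"dz":0.0003,"twist":0,"grip":-1},{"dx":0,"dy":0.003,"dz":0.0003,"twist":0,"grip":-1},{"dx":0.0001,"dy":0.003,"dz":0.0003,"twist":0,"grip":-1},{"dx":0.0001,"dy":0.003,"dz":0.0003,"twist":0,"grip":-1}]'
python3 -m crank '[{"dx":0,"dy":0.0005,"dz":0,"twist":0,"grip":-1},{"dx":0,"dy":0.001,"dz":0,"twist":0,"grip":-1},{"dx":0,"dy":0.0015,"dz":0,"twist":0,"grip":-1},{"dx":0.0001,"dy":0.002,"dz":0,"twist":0,"grip":-1},{"dx":0.0001,"dy":0.002,"dz":0,"twist":0,"grip":-1}]'
```

```text
t: 7.23
eef_pos: [0.5343, -0.1417, 0.1405]
ee_rot: [3.141, 0.001, -0.423]
force: [-1.9, -1.1, 4.7]
width: 0.0185
gripper_force: 15.0
t: 7.65
eef_pos: [0.5344, -0.1398, 0.1405]
ee_rot: [3.141, 0.0, -0.423]
force: [-2.2, -1.5, 5.2]
width: 0.0185
gripper_force: 15.0
```

```bash
python3 -m crank '[{"dx":-0.0002,"dy":0.0005,"dz":0.0002,"twist":0,"grip":-1},{"dx":-0.0002,"dy":0.001,"dz":0.0002,"twist":0,"grip":-1},{"dx":-0.0002,"dy":0.0015,"dz":0.0002,"twist":0,"grip":-1},{"dx":-0.0002,"dy":0.0015,"dz":0.0002,"twist":0,"grip":-1},{"dx":-0.0002,"dy":0.0015,"dz":0.0002,"twist":0,"grip":-1}]'
```

```text
t: 8.07
eef_pos: [0.5345, -0.1383, 0.1407]
ee_rot: [-3.141, 0.0, -0.423]
force: [-1.3, -1.7, 2.9]
width: 0.0182
gripper_force: 15.0
```

```bash
python3 -m crank '[{"dx":0,"dy":0.0005,"dz":0,"twist":0,"grip":-1},{"dx":0.0001,"dy":0.001,"dz":0,"twist":0,"grip":-1},{"dx":0.0001,"dy":0.001,"dz":0,"twist":0,"grip":-1},{"dx":0.0001,"dy":0.001,"dz":0,"twist":0,"grip":-1},{"dx":0.0001,"dy":0.001,"dz":0,"twist":0,"grip":-1}]'
```

```text
t: 8.48
eef_pos: [0.5346, -0.1374, 0.1407]
ee_rot: [3.142, -0.0, -0.423]
force: [0.1, -1.8, 1.0]
width: 0.0179
gripper_force: 15.0
```

```bash
python3 -m crank '[{"dx":0,"dy":0.0005,"dz":0,"twist":0,"grip":-1},{"dx":0.0001,"dy":0.001,"dz":0,"twist":0,"grip":-1},{"dx":0.0001,"dy":0.001,"dz":0,"twist":0,"grip":-1},{"dx":0.0001,"dy":0.001,"dz":0,"twist":0,"grip":-1},{"dx":0.0001,"dy":0.001,"dz":0,"twist":0,"grip":-1}]'
```

```text
t: 8.9
eef_pos: [0.5347, -0.1365, 0.1407]
ee_rot: [3.141, -0.0, -0.423]
force: [0.6, -4.1, 0.5]
width: 0.0184
gripper_force: 15.0
```

```bash
python3 -m crank '[{"dx":0,"dy":0.0005,"dz":0,"twist":0,"grip":-1},{"dx":0.0001,"dy":0.001,"dz":0,"twist":0,"grip":-1},{"dx":0.0001,"dy":0.001,"dz":0,"twist":0,"grip":-1},{"dx":0.0001,"dy":0.001,"dz":0,"twist":0,"grip":-1},{"dx":0.0001,"dy":0.001,"dz":0,"twist":0,"grip":-1}]'
```

```text
t: 9.32
eef_pos: [0.5348, -0.1356, 0.1407]
ee_rot: [3.141, -0.0, -0.423]
force: [0.7, -5.1, -0.7]
width: 0.0178
gripper_force: 15.0
```

```bash
python3 -m crank '[{"dx":0,"dy":0.0005,"dz":0,"twist":0,"grip":-1},{"dx":0.0001,"dy":0.001,"dz":0,"twist":0,"grip":-1},{"dx":0.0001,"dy":0.001,"dz":0,"twist":0,"grip":-1},{"dx":0.0001,"dy":0.001,"dz":0,"twist":0,"grip":-1},{"dx":0.0001,"dy":0.001,"dz":0,"twist":0,"grip":-1}]'; python3 - <<'E'
from h import *
P=np.array([(.6053,-.1806),(.5763,-.1887),(.5478,-.1756),(.5388,-.1631),(.5344,-.1478),(.5343,-.1417),(.5346,-.1374),(.6231,-.1543)])
q=np.linalg.lstsq(np.c_[2*P,np.ones(len(P))],(P**2).sum(1),rcond=None)[0];c=q[:2];print(c,np.sqrt(q[2]+c@c))
for p in((.5344,-.1398),(.5346,-.1374),(.5348,-.1356),(.5349,-.1347)):print(np.degrees(np.arctan2(p[1]-c[1],p[0]-c[0])))
E
```

```text
t: 9.73
eef_pos: [0.5349, -0.1348, 0.1407]
ee_rot: [3.141, -0.0, -0.423]
force: [2.1, -5.3, -0.1]
width: 0.0184
gripper_force: 15.0
[ 0.57937052 -0.14358737] 0.0451106774617508
175.18597535674488
172.13146408995502
169.84002130925455
168.69841533183126
```

```bash
python3 -m crank '[{"dx":0,"dy":0.0005,"dz":0,"twist":0,"grip":-1},{"dx":0.0001,"dy":0.001,"dz":0,"twist":0,"grip":-1},{"dx":0.0001,"dy":0.001,"dz":0,"twist":0,"grip":-1},{"dx":0.0001,"dy":0.001,"dz":0,"twist":0,"grip":-1},{"dx":0.0001,"dy":0.001,"dz":0,"twist":0,"grip":-1}]'; python3 - <<'E'
from h import *
s=arm.get_state();print(s['force'],s['moment'],s['eef_pos']); im=save('wrist','w2.png')
a=arm.grab_frame('side')[160:300,190:310];b=save('scene','s2.png')[150:255,190:330]
cv2.imwrite('pics/m.png',np.hstack([cv2.resize(a,(400,466),interpolation=2),cv2.resize(b,(400,466),interpolation=2)])[:,:,::-1]);print(arm.get_state()['force'])
E
```

```text
t: 10.15
eef_pos: [0.5349, -0.134, 0.1407]
ee_rot: [3.141, -0.0, -0.423]
force: [2.4, -6.7, -1.2]
width: 0.018
gripper_force: 15.0
[ 2.35080102 -6.65519515 -1.22172667] [-3.00965744 -0.63907611 -0.04421581] [ 0.53493515 -0.13398598  0.14072099]
[ 1.97836185 -7.41696211 -0.96882625]
```

View pics/w2.png

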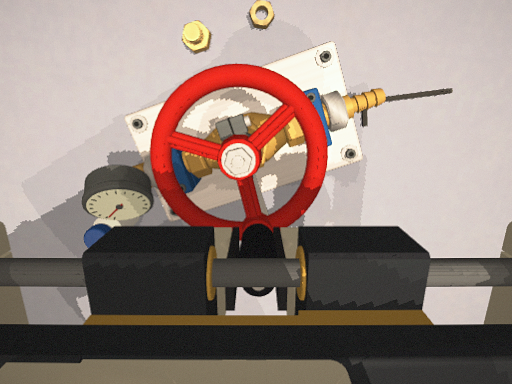

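The handle stands at the front over the pointer side. Force rises steadily past y≈-0.137, reaching about 7 N, so the valve is on its stop. Now I'll back it off.

```bash
python3 arc.py .5794 -.1436 .0451 168 12 6
```

```text
168.0->228.0 [{"dx": -0.001, "dy": -0.0094, "dz": 0.0001, "twist": 0, "grip": -1}, {"dx": 0.0, "dy": -0.0188, "dz": 0.0001, "twist": 0, "grip": -1}, {"dx": 0.0029, "dy": -0.0277, "dz": 0.0001, "twist": 0, "grip": -1}, {"dx": 0.0076, "dy": -0.0359, "dz": 0.0002, "twist": 0, "grip": -1}, {"dx": 0.0139, "dy": -0.0429, "dz": 0.0002, "twist": 0, "grip": -1}]
228.0->288.0 [{"dx": 0.0076, "dy": -0.0055, "dz": 0.0001, "twist": 0, "grip": -1}, {"dx": 0.0162, "dy": -0.0094, "dz": 0.0001, "twist": 0, "grip": -1}, {"dx": 0.0255, "dy": -0.0113, "dz": 0.0001, "twist": 0, "grip": -1}, {"dx": 0.0349, "dy": -0.0113, "dz": 0.0002, "twist": 0, "grip": -1}, {"dx": 0.0441, "dy": -0.0094, "dz": 0.0002, "twist": 0, "grip": -1}]
288.0->348.0 [{"dx": 0.0086, "dy": 0.0038, "dz": 0.0001, "twist": 0, "grip": -1}, {"dx": 0.0162, "dy": 0.0094, "dz": 0.0001, "twist": 0, "grip": -1}, {"dx": 0.0226, "dy": 0.0164, "dz": 0.0001, "twist": 0, "grip": -1}, {"dx": 0.0273, "dy": 0.0245, "dz": 0.0002, "twist": 0, "grip": -1}, {"dx": 0.0302, "dy": 0.0335, "dz": 0.0002, "twist": 0, "grip": -1}]
348.0->408.0 [{"dx": 0.001, "dy
[... 344 characters left out ...]
0.0076, "dy": 0.0055, "dz": 0.0001, "twist": 0, "grip": -1}, {"dx": -0.0162, "dy": 0.0094, "dz": 0.0001, "twist": 0, "grip": -1}, {"dx": -0.0255, "dy": 0.0113, "dz": 0.0001, "twist": 0, "grip": -1}, {"dx": -0.0349, "dy": 0.0113, "dz": 0.0002, "twist": 0, "grip": -1}, {"dx": -0.0441, "dy": 0.0094, "dz": 0.0002, "twist": 0, "grip": -1}]
468.0->528.0 [{"dx": -0.0086, "dy": -0.0038, "dz": 0.0001, "twist": 0, "grip": -1}, {"dx": -0.0162, "dy": -0.0094, "dz": 0.0001, "twist": 0, "grip": -1}, {"dx": -0.0226, "dy": -0.0164, "dz": 0.0001, "twist": 0, "grip": -1}, {"dx": -0.0273, "dy": -0.0245, "dz": 0.0002, "twist": 0, "grip": -1}, {"dx": -0.0302, "dy": -0.0335, "dz": 0.0002, "twist": 0, "grip": -1}]
```

```bash
python3 -m crank '[{"dx":-0.001,"dy":-0.0094,"dz":0.0001,"twist":0,"grip":-1},{"dx":0,"dy":-0.0188,"dz":0.0001,"twist":0,"grip":-1},{"dx":0.0029,"dy":-0.0277,"dz":0.0001,"twist":0,"grip":-1},{"dx":0.0076,"dy":-0.0359,"dz":0.0002,"twist":0,"grip":-1},{"dx":0.0139,"dy":-0.0429,"dz":0.0002,"twist":0,"grip":-1}]'
python3 -m crank '[{"dx":0.0076,"dy":-0.0055,"dz":0.0001,"twist":0,"grip":-1},{"dx":0.0162,"dy":-0.0094,"dz":0.0001,"twist":0,"grip":-1},{"dx":0.0255,"dy":-0.0113,"dz":0.0002,"twist":0,"grip":-1},{"dx":0.0349,"dy":-0.0113,"dz":0.0002,"twist":0,"grip":-1},{"dx":0.0441,"dy":-0.0094,"dz":0.0003,"twist":0,"grip":-1}]'
```

```text
t: 10.72
eef_pos: [0.549, -0.1769, 0.1409]
ee_rot: [-3.141, 0.001, -0.423]
force: [-0.3, 3.4, -0.5]
width: 0.0183
gripper_force: 15.0
t: 11.13
eef_pos: [0.5936, -0.1863, 0.1411]
ee_rot: [3.141, 0.001, -0.423]
force: [-2.6, 1.1, 1.2]
width: 0.0182
gripper_force: 15.0
```

Tracks well; on with the rest of turn one.

```bash
python3 -m crank '[{"dx":0.0086,"dy":0.0038,"dz":0.0001,"twist":0,"grip":-1},{"dx":0.0162,"dy":0.0094,"dz":0.0001,"twist":0,"grip":-1},{"dx":0.0226,"dy":0.0164,"dz":0.0001,"twist":0,"grip":-1},{"dx":0.0273,"dy":0.0245,"dz":0.0002,"twist":0,"grip":-1},{"dx":0.0302,"dy":0.0335,"dz":0.0002,"twist":0,"grip":-1}]'
python3 -m crank '[{"dx":0.001,"dy":0.0094,"dz":0.0001,"twist":0,"grip":-1},{"dx":0,"dy":0.0188,"dz":0.0001,"twist":0,"grip":-1},{"dx":-0.0029,"dy":0.0277,"dz":0.0002,"twist":0,"grip":-1},{"dx":-0.0076,"dy":0.0359,"dz":0.0002,"twist":0,"grip":-1},{"dx":-0.0139,"dy":0.0429,"dz":0.0003,"twist":0,"grip":-1}]'
```

```text
t: 11.55
eef_pos: [0.6239, -0.1513, 0.1415]
ee_rot: [3.141, -0.0, -0.423]
force: [-2.0, -1.7, 1.4]
width: 0.0182
gripper_force: 15.0
t: 11.97
eef_pos: [0.6086, -0.1084, 0.1417]
ee_rot: [3.141, 0.0, -0.422]
force: [-1.6, -5.0, -0.8]
width: 0.0185
gripper_force: 15.0
```

```bash
python3 -m crank '[{"dx":-0.0076,"dy":0.0055,"dz":0.0001,"twist":0,"grip":-1},{"dx":-0.0162,"dy":0.0094,"dz":0.0001,"twist":0,"grip":-1},{"dx":-0.0255,"dy":0.0113,"dz":0.0001,"twist":0,"grip":-1},{"dx":-0.0349,"dy":0.0113,"dz":0.0002,"twist":0,"grip":-1},{"dx":-0.0441,"dy":0.0094,"dz":0.0002,"twist":0,"grip":-1}]'
python3 -m crank '[{"dx":-0.0086,"dy":-0.0038,"dz":0.0001,"twist":0,"grip":-1},{"dx":-0.0162,"dy":-0.0094,"dz":0.0001,"twist":0,"grip":-1},{"dx":-0.0226,"dy":-0.0164,"dz":0.0002,"twist":0,"grip":-1},{"dx":-0.0273,"dy":-0.0245,"dz":0.0002,"twist":0,"grip":-1},{"dx":-0.0302,"dy":-0.0335,"dz":0.0003,"twist":0,"grip":-1}]'
```

```text
t: 12.38
eef_pos: [0.5649, -0.0999, 0.142]
ee_rot: [-3.141, -0.002, -0.423]
force: [4.2, -6.8, -6.0]
width: 0.0184
gripper_force: 15.0
t: 12.8
eef_pos: [0.5353, -0.1325, 0.1424]
ee_rot: [-3.139, -0.002, -0.423]
force: [4.1, 1.5, -5.8]
width: 0.0183
gripper_force: 15.0
```

One turn done, tracking well. Second turn, with a slight height easing.

```bash
python3 -m crank '[{"dx":-0.001,"dy":-0.0094,"dz":0,"twist":0,"grip":-1},{"dx":0,"dy":-0.0188,"dz":-0.0001,"twist":0,"grip":-1},{"dx":0.0029,"dy":-0.0277,"dz":-0.0001,"twist":0,"grip":-1},{"dx":0.0076,"dy":-0.0359,"dz":-0.0001,"twist":0,"grip":-1},{"dx":0.0139,"dy":-0.0429,"dz":-0.0001,"twist":0,"grip":-1}]'
python3 -m crank '[{"dx":0.0076,"dy":-0.0055,"dz":0.0001,"twist":0,"grip":-1},{"dx":0.0162,"dy":-0.0094,"dz":0.0001,"twist":0,"grip":-1},{"dx":0.0255,"dy":-0.0113,"dz":0.0002,"twist":0,"grip":-1},{"dx":0.0349,"dy":-0.0113,"dz":0.0002,"twist":0,"grip":-1},{"dx":0.0441,"dy":-0.0094,"dz":0.0003,"twist":0,"grip":-1}]'
python3 -m crank '[{"dx":0.0086,"dy":0.0038,"dz":0.0001,"twist":0,"grip":-1},{"dx":0.0162,"dy":0.0094,"dz":0.0001,"twist":0,"grip":-1},{"dx":0.0226,"dy":0.0164,"dz":0.0001,"twist":0,"grip":-1},{"dx":0.0273,"dy":0.0245,"dz":0.0002,"twist":0,"grip":-1},{"dx":0.0302,"dy":0.0335,"dz":0.0002,"twist":0,"grip":-1}]'
```

```text
t: 13.22
eef_pos: [0.549, -0.1771, 0.1423]
ee_rot: [-3.142, 0.0, -0.423]
force: [0.2, 4.3, 1.1]
width: 0.0186
gripper_force: 15.0
t: 13.63
eef_pos: [0.5937, -0.1863, 0.1425]
ee_rot: [3.14, 0.0, -0.423]
force: [-2.2, 1.5, 3.9]
width: 0.0183
gripper_force: 15.0
t: 14.05
eef_pos: [0.624, -0.1514, 0.1428]
ee_rot: [3.141, -0.001, -0.422]
force: [-0.8, -2.7, 3.6]
width: 0.0183
gripper_force: 15.0
```

```bash
python3 -m crank '[{"dx":0.001,"dy":0.0092,"dz":0.0001,"twist":0,"grip":-1},{"dx":0,"dy":0.0184,"dz":0.0001,"twist":0,"grip":-1},{"dx":-0.0029,"dy":0.0272,"dz":0.0002,"twist":0,"grip":-1},{"dx":-0.0076,"dy":0.0352,"dz":0.0002,"twist":0,"grip":-1},{"dx":-0.0139,"dy":0.0422,"dz":0.0003,"twist":0,"grip":-1}]'
python3 -m crank '[{"dx":-0.0076,"dy":0.0055,"dz":0.0001,"twist":0,"grip":-1},{"dx":-0.0162,"dy":0.0094,"dz":0.0001,"twist":0,"grip":-1},{"dx":-0.0255,"dy":0.0113,"dz":0.0001,"twist":0,"grip":-1},{"dx":-0.0349,"dy":0.0113,"dz":0.0002,"twist":0,"grip":-1},{"dx":-0.0441,"dy":0.0094,"dz":0.0002,"twist":0,"grip":-1}]'; python3 arc.py .5794 -.1436 .0451 828 8 1;python3 arc.py .5794 -.1436 .0451 868 5 1
```

```text
t: 14.47
eef_pos: [0.6091, -0.1089, 0.1431]
ee_rot: [-3.141, -0.001, -0.422]
force: [0.1, -3.9, 3.6]
width: 0.0182
gripper_force: 15.0
t: 14.88
eef_pos: [0.5645, -0.1003, 0.1433]
ee_rot: [-3.141, -0.001, -0.422]
force: [4.1, -1.7, 0.6]
width: 0.0182
gripper_force: 15.0
828.0->868.0 [{"dx": -0.0058, "dy": -0.0024, "dz": 0.0, "twist": 0, "grip": -1}, {"dx": -0.0113, "dy": -0.0055, "dz": 0.0001, "twist": 0, "grip": -1}, {"dx": -0.0162, "dy": -0.0094, "dz": 0.0001, "twist": 0, "grip": -1}, {"dx": -0.0206, "dy": -0.0139, "dz": 0.0001, "twist": 0, "grip": -1}, {"dx": -0.0243, "dy": -0.019, "dz": 0.0002, "twist": 0, "grip": -1}]
868.0->893.0 [{"dx": -0.0019, "dy": -0.0034, "dz": 0.0, "twist": 0, "grip": -1}, {"dx": -0.0036, "dy": -0.007, "dz": 0.0, "twist": 0, "grip": -1}, {"dx": -0.0049, "dy": -0.0107, "dz": 0.0001, "twist": 0, "grip": -1}, {"dx": -0.0059, "dy": -0.0145, "dz": 0.0001, "twist": 0, "grip": -1}, {"dx": -0.0065, "dy": -0.0184, "dz": 0.0001, "twist": 0, "grip": -1}]
```

```bash
python3 -m crank '[{"dx":-0.0058,"dy":-0.0024,"dz":0,"twist":0,"grip":-1},{"dx":-0.0113,"dy":-0.0055,"dz":0.0001,"twist":0,"grip":-1},{"dx":-0.0162,"dy":-0.0094,"dz":0.0001,"twist":0,"grip":-1},{"dx":-0.0206,"dy":-0.0139,"dz":0.0001,"twist":0,"grip":-1},{"dx":-0.0243,"dy":-0.019,"dz":0.0002,"twist":0,"grip":-1}]'
python3 -m crank '[{"dx":-0.0019,"dy":-0.0034,"dz":0,"twist":0,"grip":-1},{"dx":-0.0036,"dy":-0.007,"dz":0,"twist":0,"grip":-1},{"dx":-0.0049,"dy":-0.0107,"dz":0.0001,"twist":0,"grip":-1},{"dx":-0.0059,"dy":-0.0145,"dz":0.0001,"twist":0,"grip":-1},{"dx":-0.0065,"dy":-0.0184,"dz":0.0001,"twist":0,"grip":-1}]'
python3 -m crank '[{"dx":0,"dy":0,"dz":0,"twist":0,"grip":-1},{"dx":0,"dy":0,"dz":0,"twist":0,"grip":-1},{"dx":0,"dy":0,"dz":0,"twist":0,"grip":-1},{"dx":0,"dy":0,"dz":0,"twist":0,"grip":-1},{"dx":0,"dy":0,"dz":0,"twist":0,"grip":-1}]'; python3 -c "
from h import *
save('wrist','w3.png')"
```

```text
t: 15.3
eef_pos: [0.5405, -0.1198, 0.1435]
ee_rot: [-3.141, -0.0, -0.423]
force: [1.7, 1.9, 3.1]
width: 0.0182
gripper_force: 15.0
t: 15.72
eef_pos: [0.5343, -0.1383, 0.1435]
ee_rot: [3.142, 0.0, -0.423]
force: [0.7, 2.8, 4.4]
width: 0.0182
gripper_force: 15.0
t: 16.13
eef_pos: [0.5343, -0.138, 0.1434]
ee_rot: [3.141, 0.0, -0.423]
force: [1.2, -0.1, 4.2]
width: 0.018
gripper_force: 15.0
```

View pics/w3.png

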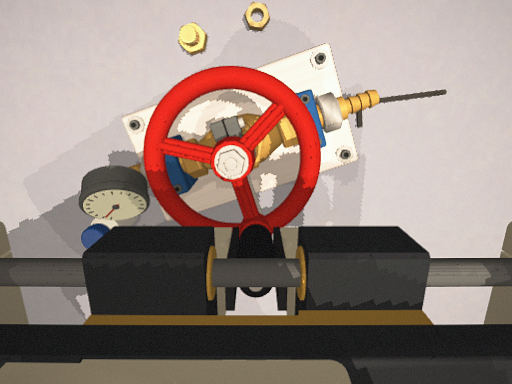

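The wheel is back at the pointer bearing (173°) after two turns, with the handle gripped and the loose parts where they were.

```bash
python3 -c "
from station import arm
print(arm.job_done())"
```

```text
the job is handed in; nothing more can be done
None
```

I closed the valve gently to its stop (about 7 N at the handle), backed it off two full turns by my measurements, and handed the job in with the gripper still holding the handle at 15 N; no verdict came back.

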